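# Clamp the touch-up bottle in the bench shaker

## Robot

A 7-joint arm with a two-finger parallel gripper is mounted at the origin on a cart in front of the work surface, level with it; the furniture and walls round the work are solid. World frame = base frame: x ahead of the robot, y to its left, z up, the work surface at z = 0. Lengths are in mm, angles in rad, forces in N, time in s.
With the tool pointing down it reaches from about 425 to 925 mm from the base axis. Payload 6.8 kg.
Tool frame: the origin (TCP) lies on the centre line of the jaws, within the pads' length; the fingertips stand 22 mm ahead of it and the grasp point (between the pads) lies 3 mm ahead of it; z points along the fingers, y is the direction in which the jaws open and shut (so a half turn about z gives the same grasp; the last joint's range is limited). The gripper opens to 88 mm and grips with 3 to 60 N. Pads are 20 mm wide; open, the fingers measure 115 mm over their backs; the gripper's body (75 mm by 178 mm) begins 61 mm behind the grasp point.
Start: joints at [1.024, 0.477, 0.022, 1.555, -0.011, 1.109, -0.083], TCP at [286.787, -611.065, 223.564] pointing down, gripper open.
Joint ranges: [-2.96, 2.96], [-0.34, 2.1], [-1.41, 1.46], [0.24, 2.44], [-1.37, 4.51], [0.17, 1.92], [-2.96, 2.96]. Speed limits (rad/s): [2.39, 2.39, 3.14, 3.14, 3.14, 3.14, 3.14].

## Interface

Orientations are given as [roll, pitch, yaw] about the fixed x, y, z axes, in that order (R = Rz(yaw) Ry(pitch) Rx(roll)).
In Python, from station import r gives the robot as it stands. Calls block until the motion is done:
- r.movep(position, orientation): joint-space move of the TCP to a pose.
- r.move_l(position, attitude=None, rate=150, contact_N=None): straight line of the TCP; attitude=None keeps the orientation; rate is the mean speed in mm/s. With contact_N (N) it stops when the force on the tool has changed by that much, and returns True; else False.
- r.move_joints(angles): joint-space move.
- r.let_go() and r.grab(f_grip=None): open the fingers fully, or close them until they stop; f_grip is the grip in N (None keeps the last).
- r.hold(seconds).
- r.ik(position, orientation): joint angles nearest the present ones, or None.
- r.observe(): the state.
- r.read_camera(name): name is "scene" or "top" or "wrist"; returns the picture (384x512x3 uint8, red, green, blue); there is no depth.
- r.camera_params(name): a dict with "vertical_fov" (degrees; the focal length in pixels is half the picture's height over the tangent of half this angle, whatever the lens; pixels are square), "cx", "cy" (the principal point, pixels), "rvec" (rotation vector, rad) and "tvec" (3), from world to camera coordinates, as OpenCV has them; the wrist camera has in their place "tool_from_camera" (4x4, takes a point from camera to tool coordinates, whose origin is the TCP and whose axes are the flange's). Camera axes: x right, y down, z forward; pixel columns grow to the right and rows downward; lengths in mm; the calibration is good to about 2 mm. A picture is of the moment at which its call begins: read the wrist's pose just before it. camera_params takes no time and is no camera call.
A pose or a line that the arm cannot do raises r.IKError and nothing moves.
- r.sign_off(): hands the job in, once; it reports no verdict.
Trained networks look in the newest picture that a camera, given by its name, has taken for a name from the list of things; names that differ only in an ending like _2 or _b are one class to them, and where a whole thing is asked for, a point or a joint stands for the part that bears it (a point fixed in the world has none). Each returns a list of dicts, best first, with "p" (0 to 1); they miss things now and then, are a little off and sometimes report something else, mostly with a low value. They report only what shows in the picture. A call takes as long as a camera call. They do not tell look-alikes from the thing itself.
- r.search_frame(thing, camera): "xyz" ([x, y, z] in mm, in world coordinates, good to about 4 mm: the middle of the surface that is visible of it).
- r.silhouettes(thing, camera): "mask" (384x512 bool, what is visible of it).
The state is a dict: "time_s": time; "joints": joint angles; "joint_velocities": joint speeds; "joint_efforts": joint torques, N m; "tcp_pos": TCP position; "eef_rot": TCP orientation; "ft_force": force on the tool from outside, world axes, zero at the start; "ft_torque": the same for the moment, N m; "width": opening from 0.0 (shut) to 1.0 (fully open).
Only numpy, scipy, OpenCV 4.12 (cv2) and the standard library are available. Lean on these libraries where they do the work, as an engineer would, in place of code of your own. Each camera call takes 0.05 s, during which the arm holds its last target.

## Task

Get the small touch-up paint bottle ready for mixing: stand it upright in the cup of the bench shaker, then swing the shaker's clamp arm all the way down over it, so that it presses bottle and cup fully home. Leave it clamped.

Things in the scene. Friction and masses are not known exactly. Their poses are not given: they have to be found in the camera images.
- bottle_mid (a point): Centre (half-way up) of the touch-up bottle standing cap up on the table: slim, round, 74 mm tall, 40 g; grey body 26 mm wide for the lower 40 mm, black cap 18 mm wide for the upper 34 mm. z points up through the cap. A taller dark torch (31 x 109 mm) and a wide jar (60 x 72 mm) stand 80 mm or more from it. Grip it by the cap, or at least not below half-way, to clear the cup's rim.
- cup_floor (a point): Centre of the inner floor of the cup on the fixed grey shaker: 14 mm deep, 36 mm wide inside, flaring to 50 mm at the rim. z up; x level, towards the clamp hinge (roughly away from the robot); y along the hinge axis. Floor starts 44 mm above the table; a push over 4 N slides it down (12 mm at most) and it stays; the shut clamp puts it at 34 mm. Place with a gripper's wide side along y.
- clamp (a joint): Clamp arm angle, rad: 0 = down, level, at its stop; 1.4 to 1.6 at the start (about upright, its end 283 mm above the table); at most 1.75. Hinge axis: along cup_floor's y, 110 mm from the cup's axis on its +x side, 120 mm above the table. The hinge is stiff (0.25 N m) and stays put. Arm 22 mm wide, 12 mm thick, 163 mm long; a pad under it, 110 mm from the hinge, presses on the bottle's cap.
- clamp_handle (a point): Centre of the black rubber handle at the free end of the clamp arm, 140 mm from the hinge axis: a cylinder 22 mm thick, 46 mm long along the arm. x points along the arm to the hinge, z out of its upper face (up when closed, away from the cup when open). To close, push that face round the arc over the cup and down to the stop with 5 to 10 N.
Mind the look-alikes: they are no part of the job. Leave any pink or purple look-alike of the part that bears bottle_mid alone.

How it is judged:
By the outcome, as a careful person would: the job done as asked, in the order asked, and still so for the second after the job is handed in, with the robot touching nothing.
It also fails if it takes over 51 s, if anything falls off the work surface, if the arm or the gripper's body presses on something with over 40 N, if the wrist force passes 120 N, or if a joint passes its speed limit or range.

## Working session

There is one attempt and no reset: what is moved stays moved. The work goes in short steps, each a Python script; the robot and the scene stay as the last script left them, time stands still between calls to the robot, and variables do not carry over. Pictures are saved under pics/ and viewed, and the job is handed in when it is done.

```bash
mkdir -p pics; ls
python3 - <<'E'
from station import r
import cv2
for n in ("scene","top","wrist"):
    im=r.read_camera(n); cv2.imwrite(f"pics/a_{n}.png",im[...,::-1])
    print(n,r.camera_params(n))
    for t in ("bottle_mid","cup_floor","clamp_handle","clamp"):
        try: print(t,[( [round(float(v)) for v in d["xyz"]],round(d["p"],2)) for d in r.search_frame(t,n)])
        except Exception as e: print(t,e)
print(r.observe())
E
```

```text
pics
scene {'vertical_fov': 45.0300678419169, 'cx': 255.26509725666628, 'cy': 184.92743415867267, 'rvec': array([ 1.07770026, -2.17398314,  1.15992353]), 'tvec': array([344.92416187, 316.78506451, 591.08295974])}
bottle_mid [([549, 38, 39], 0.76), ([502, 122, 35], 0.73), ([562, 116, 39], 0.68)]
cup_floor [([533, -100, 51], 0.8), ([564, 114, 39], 0.64)]
clamp_handle [([619, -89, 214], 0.84)]
clamp [([622, -85, 215], 0.86)]
top {'vertical_fov': 47.36580477866463, 'cx': 252.13481636798753, 'cy': 195.80024702608375, 'rvec': array([ 2.10609638, -2.14056479,  0.11102261]), 'tvec': array([ 57.03230139, 537.54425188, 881.94290149])}
bottle_mid [([562, 108, 43], 0.73), ([508, 113, 49], 0.45), ([553, 29, 49], 0.45)]
cup_floor [([532, -99, 57], 0.91)]
clamp_handle [([614, -89, 246], 0.93)]
clamp [([616, -88, 246], 0.86)]
wrist {'vertical_fov': 69.487105268076, 'cx': 254.56902960176527, 'cy': 194.95318371761402, 'tool_from_camera': array([[-5.73340737e-05, -9.60929777e-01, -2.76792269e-01,
         7.58904841e+01],
       [ 9.99999469e-01, -3.39874909e-04,  9.72794065e-04,
        -2.88782736e-0
[... 251 characters left out ...]
s': array([ 1.02391872,  0.47694119,  0.02239276,  1.55541415, -0.01150189,
        1.10932914, -0.0831156 ]), 'joint_velocities': array([ 8.86236450e-05, -8.84033306e-04, -8.89568764e-04,  5.70092186e-04,
        1.49354806e-04,  6.79972358e-04,  7.48902544e-04]), 'joint_efforts': array([-1.32258203e-03, -5.82618499e+01,  1.53220519e+00, -2.72906399e+01,
       -5.44911507e-02,  1.00075523e-02, -3.13962266e-05]), 'tcp_pos': array([ 286.77330833, -611.05619895,  223.59724032]), 'eef_rot': array([ 3.14155774e+00, -2.28885824e-05,  4.38746352e-01]), 'ft_force': array([0.47408694, 0.17216923, 0.24180653]), 'ft_torque': array([ 0.01654492,  0.01826543, -0.02901221]), 'width': 1.0005016627969814}
```

View pics/a_scene.png

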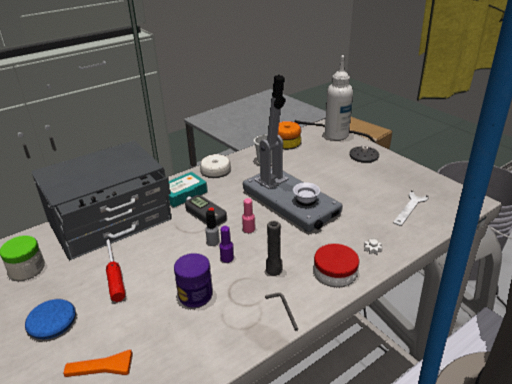

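View pics/a_top.png

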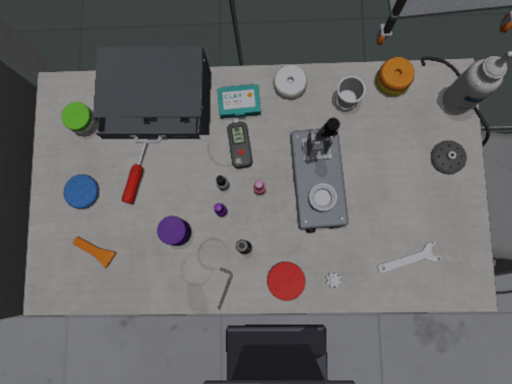

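The look-alike candidates in the scene picture are:
- Grey with black cap at (211,228).
- Purple at (226,245).
- Pink at (248,217).

Only the grey one with the black cap fits the description. I'll confirm it in a crop and triangulate.

```bash
cat > h.py <<'E'
from station import r
import numpy as np, cv2
def K(n):
    p=r.camera_params(n); f=192/np.tan(np.radians(p["vertical_fov"])/2)
    return p,np.array([[f,0,p["cx"]],[0,f,p["cy"]],[0,0,1]])
def P(n,tcp=None,eul=None):
    p,k=K(n)
    if n!="wrist":
        return k@np.c_[cv2.Rodrigues(p["rvec"])[0],p["tvec"]]
    from scipy.spatial.transform import Rotation as R
    T=np.eye(4);T[:3,:3]=R.from_euler("xyz",eul).as_matrix();T[:3,3]=tcp
    return k@np.linalg.inv(T@p["tool_from_camera"])[:3]
def proj(Pm,X):
    q=Pm@np.r_[X,1]; return q[:2]/q[2]
def tri(P1,u1,P2,u2):
    X=cv2.triangulatePoints(P1,P2,np.array(u1,float).reshape(2,1),np.array(u2,float).reshape(2,1))[:,0]
    return X[:3]/X[3]
def atz(Pm,u,z):
    A=np.c_[Pm[:,0],Pm[:,1],-np.r_[u,1]]; b=-(Pm[:,2]*z+Pm[:,3])
    return np.linalg.solve(A,b)[:2]
E
python3 - <<'E'
from h import *
ps,pt=P("scene"),P("top")
s=cv2.imread("pics/a_scene.png");t=cv2.imread("pics/a_top.png")
a=cv2.resize(s[190:290,170:300],None,fx=3,fy=3,interpolation=cv2.INTER_CUBIC)
b=cv2.resize(t[150:250,190:290],None,fx=3,fy=3,interpolation=cv2.INTER_CUBIC)
cv2.imwrite("pics/b.png",np.hstack([a,b]))
a=cv2.resize(s[70:230,235:345],None,fx=3.5,fy=3.5,interpolation=cv2.INTER_CUBIC)
b=cv2.resize(t[110:240,285:355],None,fx=4.3,fy=4.3,interpolation=cv2.INTER_CUBIC)
h=max(a.shape[0],b.shape[0]);f=lambda i:np.pad(i,((0,h-i.shape[0]),(0,0),(0,0)))
cv2.imwrite("pics/c.png",np.hstack([f(a),f(b)]))
for n in ("scene","top"):
  r.read_camera(n)
  for th in ("bottle_mid","cup_floor","clamp_handle"):
    for d in r.silhouettes(th,n):
        m=d["mask"];v,u=np.nonzero(m);print(n,th,round(d["p"],2),u.min(),u.max(),v.min(),v.max(),u.mean().round(1),v.mean().round(1),m.sum())
E
```

```text
scene bottle_mid 0.96 205 219 210 245 211.7 228.8 388
scene bottle_mid 0.94 220 233 226 261 225.9 244.9 383
scene bottle_mid 0.74 242 254 198 231 248.3 215.6 336
scene cup_floor 0.95 293 319 182 202 306.2 191.3 423
scene clamp_handle 0.96 267 285 75 146 275.7 109.0 760
top bottle_mid 0.64 216 229 175 190 222.4 182.5 166
top bottle_mid 0.61 254 265 179 194 259.4 186.9 154
top bottle_mid 0.55 214 227 203 216 220.4 209.3 146
top cup_floor 0.87 310 336 183 209 323.0 195.8 586
top clamp_handle 0.85 314 339 117 141 327.4 129.9 390
```

View pics/b.png

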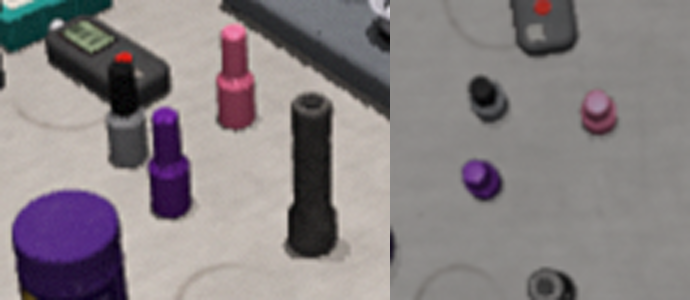

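View pics/c.png

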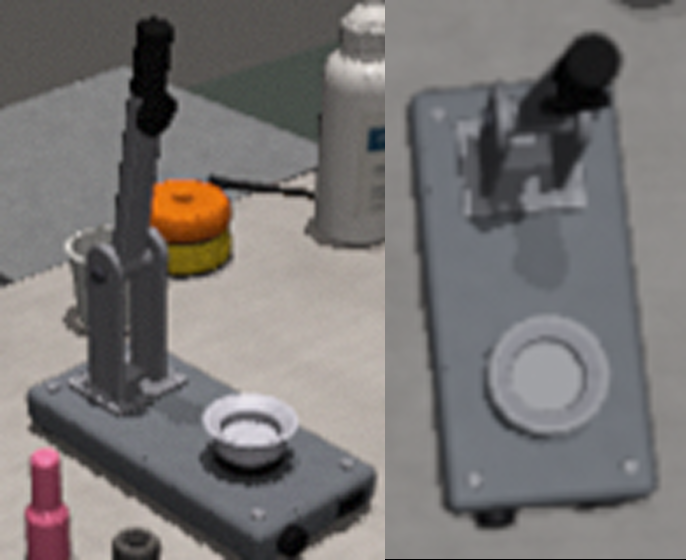

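The crop confirms the grey bottle with the black cap at scene (211,228), top (222,182). The red dot behind it is the meter's button. Next I'll triangulate the cap, cup, handle and shaker direction.

Run:
```python
from h import *
ps,pt=P("scene"),P("top")
np.set_printoptions(precision=1,suppress=True)
def T(name,us,ut):
    X=tri(ps,us,pt,ut); print(name,X,"reproj",proj(ps,X)-us,proj(pt,X)-ut); return X
cs=lambda x,y:(235+x/3.5,70+y/3.5)
ct=lambda x,y:(285+(x-385)/4.3,110+y/4.3)
T("captop",(170+122/3,190+60/3),(190+(482-390)/3,150+87/3))
T("mask c",(211.7,228.8),(222.4,182.5))
T("cup rim",cs(250,416),ct(549,375))
T("cup floor",cs(250,431),ct(546,374))
T("handle end",cs(155,25),ct(590,60))
s1=T("screwBL",cs(55,385),ct(438,115)); s2=T("screwFL",cs(259,517),ct(475,478));s3=T("screwFR",cs(347,464),ct(630,465))
print(np.degrees(np.arctan2(*(s1-s2)[[1,0]])),np.degrees(np.arctan2(*(s2-s3)[[1,0]])), (s1+s3)/2)
for z in(30,): 
  q=[atz(pt,ct(*c),z) for c in((438,115),(475,478),(630,465))];print(q)
  print(np.degrees(np.arctan2(*(q[0]-q[1])[[1,0]])),np.degrees(np.arctan2(*(q[1]-q[2])[[1,0]])))
print("body base z0",atz(ps,(170+127/3,190+155/3),5))
```

```text
captop [569.4 111.1  76.2] reproj [0.2 0. ] [-0.1 -0.1]
mask c [570.2 112.5  30.8] reproj [0.1 0. ] [-0.1 -0. ]
cup rim [530.2 -98.2  58.1] reproj [0.1 0. ] [-0.1 -0.1]
cup floor [531.7 -98.9  46.3] reproj [-0.3 -0. ] [0.3 0.3]
handle end [615.  -91.9 278.3] reproj [-0.3 -0. ] [0.3 0.3]
screwBL [666.9 -51.4  30.8] reproj [-0.3 -0. ] [0.3 0.2]
screwFL [483.9 -64.5  26.1] reproj [-0.2 -0. ] [0.2 0.1]
screwFR [ 488.9 -140.    27.5] reproj [-0.2 -0. ] [0.1 0.1]
4.077438097847087 93.79469238737535 [577.9 -95.7  29.2]
[array([667.7, -51. ]), array([483.9, -63.9]), array([ 489. , -139.4])]
4.013358211859513 93.84903126453568
body base z0 [563.8 117.5]
```

Run:
```python
from h import *
np.set_printoptions(precision=2,suppress=True)
for n in("scene","top"):
    p,_=K(n);R=cv2.Rodrigues(p["rvec"])[0];print(n,-R.T@p["tvec"],"fwd",R[2])
ps,pt=P("scene"),P("top")
for X in([0,0,0],[0,0,300],[287,-611,224],[287,-611,500]): print(X,proj(ps,np.array(X,float)),proj(pt,np.array(X,float)))
a=np.radians(4)
for pos in([287,-611,400],[287,-611,330],[540,111,400],[540,111,330],[569,111,250],[569,111,58],[531,-98,330],[531,-98,102]):
    for y in(a,a+np.pi): 
        q=r.ik(pos,[np.pi,0,y]); print(pos,round(y,2),q)
```

```text
scene [-62.52 456.93 596.67] fwd [ 0.68 -0.49 -0.55]
top [401.26   8.56 953.39] fwd [ 0.15  0.04 -0.99]
[0, 0, 0] [525.56 433.17] [280.44 462.6 ]
[0, 0, 300] [621.12 256.04] [284.58 564.5 ]
[287, -611, 224] [572.96  87.65] [674.69 330.79]
[287, -611, 500] [628.07 -62.38] [946.11 377.66]
[287, -611, 400] 0.07 [ 0.96  0.38  0.12  1.31 -0.05  1.45 -0.43]
[287, -611, 400] 3.21 [ 1.38  0.43 -0.52  1.27  0.21  1.49  2.52]
[287, -611, 330] 0.07 [ 0.96  0.41  0.11  1.42 -0.05  1.31 -0.42]
[287, -611, 330] 3.21 [ 1.4   0.46 -0.54  1.39  0.24  1.36  2.5 ]
[540, 111, 400] 0.07 [ 0.23  0.21 -0.66  1.57  0.13  1.41 -1.94]
[540, 111, 400] 3.21 [ 0.42  0.26 -0.91  1.56  0.21  1.42  1.14]
[540, 111, 330] 0.07 [ 0.2   0.24 -0.62  1.68  0.15  1.26 -1.95]
[540, 111, 330] 3.21 [ 0.42  0.31 -0.91  1.67  0.25  1.29  1.1 ]
[569, 111, 250] 0.07 [ 0.12  0.35 -0.53  1.73  0.19  1.12 -1.97]
[569, 111, 250] 3.21 [ 0.36  0.42 -0.86  1.72  0.34  1.16  1.04]
[569, 111, 58] 0.07 [-0.03  0.55 -0.35  1.9   0.27  0.74 -2.04]
[569, 111, 58] 3.21 [ 0.25  0.65 -0.74  1.88  0.58  0.84  0.86]
[531, -98, 330] 0.07 [ 0.29  0.18 -0.26  1.73  0.05  1.24 -1.48]
[531, -98, 330] 3.21 [ 0.66  0.24 -0.71  1.7   0.16  1.26  1.56]
[531, -98, 102] 0.07 [ 0.22  0.42 -0.19  1.98  0.11  0.76 -1.54]
[531, -98, 102] 3.21 [ 0.59  0.49 -0.66  1.95  0.4   0.83  1.35]
```

View pics/a_wrist.png

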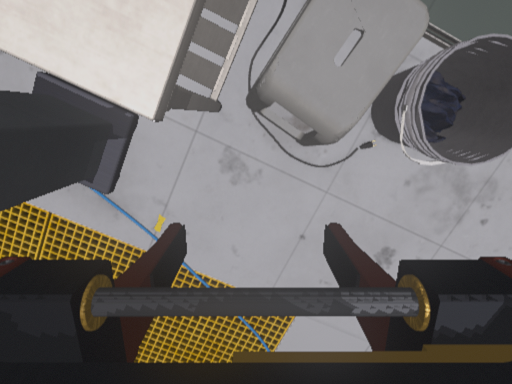

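Run:
```python
from h import *
p,k=K("scene");R=cv2.Rodrigues(p["rvec"])[0];v=k@R@np.array([0,0,-1.]);print("vp",v[:2]/v[2])
r.move_l([287,-611,400],rate=250)
im=r.read_camera("scene");cv2.imwrite("pics/d_scene.png",im[...,::-1]);print(r.observe()["time_s"])
```

```text
vp [276.37213504 894.99505718]
2.0583
```

View pics/d_scene.png

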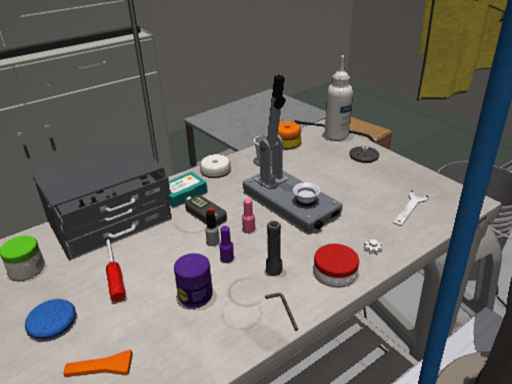

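Run:
```python
from h import *
p,k=K("scene");R=cv2.Rodrigues(p["rvec"])[0];C=-R.T@p["tvec"]
im=cv2.cvtColor(cv2.imread("pics/d_scene.png"),cv2.COLOR_BGR2HSV)
m=cv2.inRange(im,(95,120,40),(125,255,255));m[:,:400]=0
for v in (20,100,200,300,380):
    u=np.nonzero(m[v])[0]; print(v,u.min(),u.max())
    d=R.T@np.linalg.inv(k)@[u.mean(),v,1];d/=np.hypot(*d[:2])
    print("  az",np.degrees(np.arctan2(d[1],d[0])).round(1),"slope",d[2].round(2),[ (l,(C+l*d).round().astype(int).tolist(),proj(P('top'),C+l*d).round().astype(int).tolist()) for l in(200,400,700)])
```

```text
20 503 511
  az -64.0 slope -0.22 [(200, [25, 277, 552], [-52, 738]), (400, [113, 97, 507], [182, 580]), (700, [245, -172, 439], [441, 405])]
100 484 510
  az -65.1 slope -0.38 [(200, [22, 275, 521], [-25, 704]), (400, [106, 94, 445], [197, 545]), (700, [232, -178, 331], [415, 388])]
200 460 482
  az -65.3 slope -0.63 [(200, [21, 275, 472], [9, 655]), (400, [104, 93, 347], [210, 497]), (700, [230, -179, 159], [384, 361])]
300 436 456
  az -65.7 slope -0.95 [(200, [20, 275, 407], [43, 606]), (400, [102, 92, 216], [223, 455]), (700, [225, -181, -69], [359, 340])]
380 419 435
  az -66.3 slope -1.3 [(200, [18, 274, 337], [72, 565]), (400, [98, 91, 78], [232, 425]), (700, [219, -184, -311], [343, 327])]
```

The fixed blue pole in the scene picture, from (505,0) to (425,384), is vertical and stands near the base. I'll find out where before swinging the arm.

Run:
```python
from h import *
from scipy.spatial.transform import Rotation as R
best=[]
q0=r.observe()["joints"]
for tgt in([150,0,200],[100,100,200]):
  for pos in([287,-611,400],[320,-590,400],[350,-550,350]):
    z=np.array(tgt,float)-pos;z/=np.linalg.norm(z)
    for el in (0.2,0.5,0.8):
      zz=np.r_[z[:2]/np.hypot(*z[:2])*np.sin(np.pi/2-el+0),-np.sin(el)]; zz/=np.linalg.norm(zz)
      for ro in np.arange(0,6.28,0.4):
        x=np.cross([0,0,1],zz);x/=np.linalg.norm(x);y=np.cross(zz,x)
        M=np.c_[x,y,zz]@R.from_euler("z",ro).as_matrix()
        e=R.from_matrix(M).as_euler("xyz")
        q=r.ik(pos,e)
        if q is not None: best.append((np.abs(q-q0).max(),pos,e.round(3).tolist(),el,round(ro,1)))
best.sort(key=lambda b:b[0]);print(len(best))
for b in best[:8]:print(b)
```

```text
0
```

Run:
```python
from h import *
np.set_printoptions(precision=2,suppress=True)
Y=np.pi+.07-2*np.pi
r.movep([440,-380,400],[np.pi,0,Y]); o=r.observe();print(o["time_s"],o["joints"],o["ft_force"])
for n in("scene","wrist"): cv2.imwrite(f"pics/e_{n}.png",r.read_camera(n)[...,::-1])
cv2.imwrite("pics/e.png",np.hstack([cv2.resize(cv2.imread(f"pics/e_{n}.png"),(400,300)) for n in("scene","wrist")]))
```

```text
3.975 [ 1.01  0.25 -0.5   1.51  0.12  1.41  2.14] [-0.75  0.07  0.47]
```

View pics/e.png

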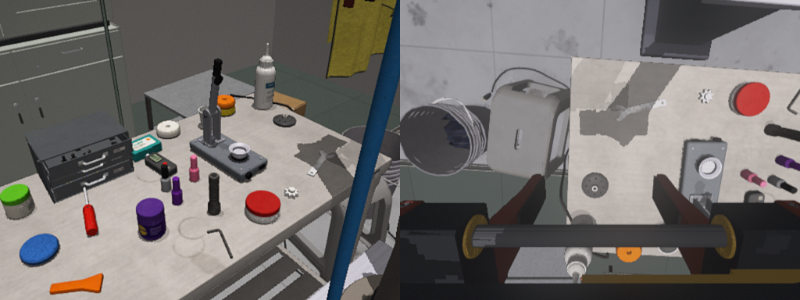

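Run:
```python
from h import *
np.set_printoptions(precision=2,suppress=True)
Y=np.pi+.07-2*np.pi
r.movep([500,105,400],[np.pi,0,Y]); o=r.observe();print(o["time_s"],o["joints"],o["ft_force"])
for i,p in enumerate(([500,105,230],[530,85,230])):
    r.move_l(p,rate=250); o=r.observe(); im=r.read_camera("wrist"); cv2.imwrite(f"pics/f{i}.png",im[...,::-1]); np.savez(f"f{i}.npz",t=o["tcp_pos"],e=o["eef_rot"]); print(o["time_s"],o["tcp_pos"],o["eef_rot"])
    for d in r.silhouettes("bottle_mid","wrist"):
        m=d["mask"];v,u=np.nonzero(m);print(round(d["p"],2),u.min(),u.max(),v.min(),v.max(),u.mean().round(1),v.mean().round(1))
cv2.imwrite("pics/f.png",np.hstack([cv2.resize(cv2.imread(f"pics/f{n}.png"),(400,300)) for n in(0,1)]))
```

```text
5.85 [ 0.56  0.2  -1.02  1.64  0.17  1.4   1.16] [-0.31 -0.54  0.08]
6.6833 [500.86 105.24 231.14] [ 3.14  0.   -3.07]
0.79 247 264 207 240 255.8 222.9
0.77 253 271 169 196 262.1 182.1
0.64 186 211 196 227 198.7 210.9
7.075 [531.5   84.17 230.93] [ 3.14  0.   -3.07]
0.91 270 290 148 173 280.1 160.3
0.68 204 226 177 205 214.6 190.2
0.65 263 282 187 218 272.7 202.1
```

View pics/f.png

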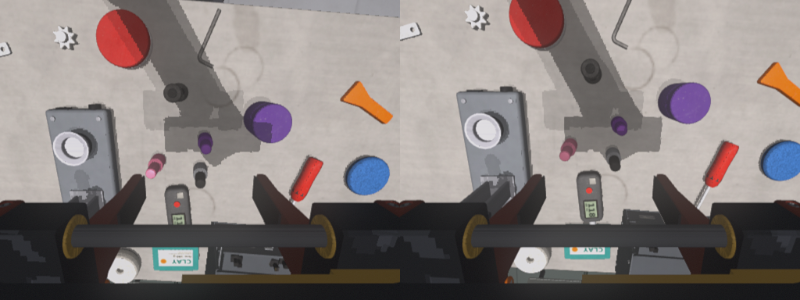

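Run:
```python
from h import *
a=cv2.imread("pics/f0.png")[195:255,225:290];b=cv2.imread("pics/f1.png")[175:235,240:305]
f=lambda i:cv2.resize(i,None,fx=6,fy=6,interpolation=cv2.INTER_CUBIC)
cv2.imwrite("pics/g.png",np.hstack([f(a),f(b)]))
```

```text
(no output)
```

View pics/g.png

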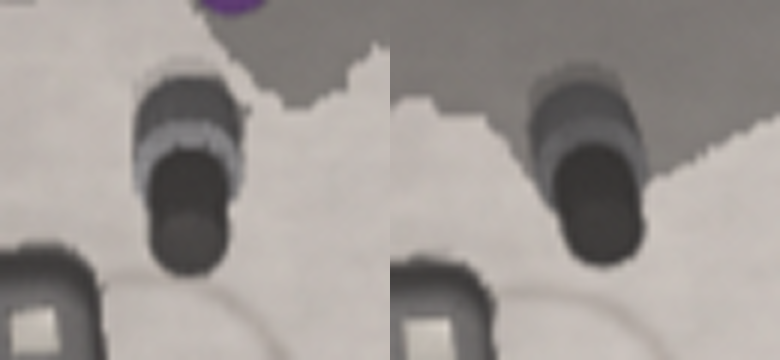

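```bash
python3 - <<'E'
from h import *
np.set_printoptions(precision=1,suppress=True)
Z=[np.load(f"f{i}.npz") for i in(0,1)]
Ps=[P("wrist",z["t"],z["e"]) for z in Z]
u0,u1=(225+188/6-.4,195+242/6-.4),(240+213/6-.4,175+230/6-.4)
print(tri(Ps[0],u0,Ps[1],u1), atz(Ps[0],u0,74),atz(Ps[1],u1,74))
ut=(190+(482-390)/3,150+87/3); us=(170+122/3,190+60/3)
print(atz(P("top"),ut,74),atz(P("scene"),us,74))
def multi(obs):
    A=[]
    for Pm,u in obs: A+= [u[0]*Pm[2]-Pm[0],u[1]*Pm[2]-Pm[1]]
    x=np.linalg.svd(np.array(A))[2][-1];return x[:3]/x[3]
print("multi",multi([(Ps[0],u0),(Ps[1],u1),(P("top"),ut),(P("scene"),us)]))
# cup in wrist views
for i in(0,1):
    im=cv2.imread(f"pics/f{i}.png"); cv2.imwrite(f"pics/cup{i}.png",cv2.resize(im[130:280,50:170],None,fx=3,fy=3,interpolation=cv2.INTER_CUBIC))
E
python3 -c "
import cv2,numpy as np
cv2.imwrite('pics/cup.png',np.hstack([cv2.imread(f'pics/cup{i}.png') for i in (0,1)]))"
```

```text
[568.4 111.7  74.5] [568.7 111.7] [568.6 111.8]
[569.6 111.1] [572.4 109.8]
multi [568.8 111.3  76.4]
```

View pics/cup.png

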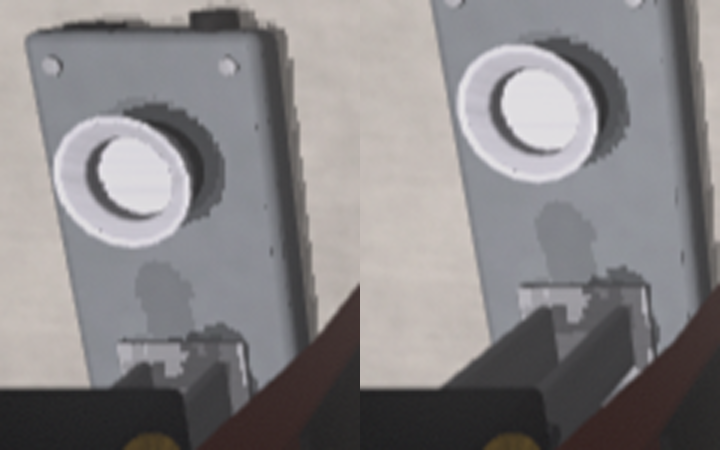

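Run:
```python
from h import *
np.set_printoptions(precision=2,suppress=True)
Z=[np.load(f"f{i}.npz") for i in(0,1)]
Ps=[P("wrist",z["t"],z["e"]) for z in Z]
c0,c1=(50+123/3-.4,130+180/3-.4),(50+168.5/3-.4,130+113/3-.4)
print("cup",tri(Ps[0],c0,Ps[1],c1),atz(Ps[0],c0,58),atz(Ps[1],c1,58))
e=[np.pi,0,np.pi+.07-2*np.pi]
r.move_l([568.6,111.6,150],e,rate=250)
print("touch",r.move_l([568.6,111.6,64],rate=120,contact_N=6))
o=r.observe();print(o["time_s"],o["tcp_pos"],o["ft_force"])
r.grab(15); o=r.observe();print(o["time_s"],o["width"]*88,o["ft_force"])
r.move_l([568.6,111.6,130],rate=150);r.hold(.1)
o=r.observe();print(o["time_s"],o["tcp_pos"],o["width"]*88,o["ft_force"])
for n in("scene","wrist"): cv2.imwrite(f"pics/h_{n}.png",r.read_camera(n)[...,::-1])
a=cv2.imread("pics/h_scene.png")[120:270,140:340];b=cv2.imread("pics/h_wrist.png")[150:300,150:350]
cv2.imwrite("pics/h.png",cv2.resize(np.hstack([a,b]),None,fx=2,fy=2,interpolation=cv2.INTER_CUBIC))
```

```text
cup [529.65 -99.22  55.88] [528.88 -98.12] [529.28 -97.93]
touch False
8.5667 [569.11 111.92  64.73] [-0.14  0.11 -0.52]
9.65 17.60472695721044 [-1.2  -1.03 -0.06]
10.3417 [567.82 111.1  128.8 ] 17.782223151275364 [ 0.59  0.76 -0.31]
```

View pics/h.png

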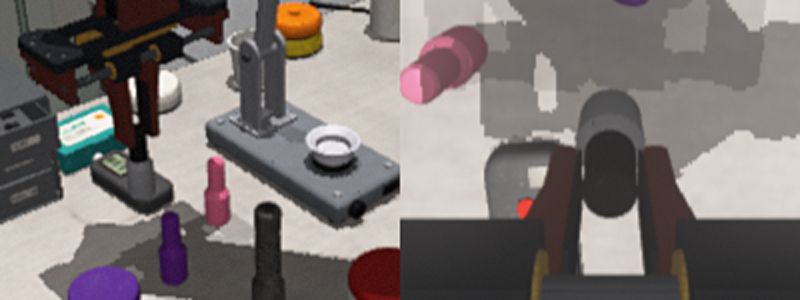

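Run:
```python
from h import *
np.set_printoptions(precision=2,suppress=True)
o=r.observe()
from scipy.spatial.transform import Rotation as R
M=R.from_euler("xyz",o["eef_rot"]).as_matrix()
print("exp captop px",proj(P("wrist",o["tcp_pos"],o["eef_rot"]),o["tcp_pos"]+M@[0,0,-9.3]), "10mm +x tool",proj(P("wrist",o["tcp_pos"],o["eef_rot"]),o["tcp_pos"]+M@[10,0,-9.3]))
e=[np.pi,0,np.pi+.07-2*np.pi]
r.move_l([530,90,200],e,rate=250)
r.move_l([530,-98.3,200],e,rate=300)
r.move_l([530,-98.3,130],e,rate=200); r.hold(.1)
o=r.observe();print(o["time_s"],o["tcp_pos"],o["width"]*88,o["ft_force"])
for n in("scene","wrist","top"): cv2.imwrite(f"pics/i_{n}.png",r.read_camera(n)[...,::-1])
a=cv2.imread("pics/i_scene.png")[80:230,200:400];b=cv2.imread("pics/i_wrist.png")[150:300,150:350]
cv2.imwrite("pics/i.png",cv2.resize(np.hstack([a,b]),None,fx=2,fy=2,interpolation=cv2.INTER_CUBIC))
```

```text
exp captop px [254.37 246.36] 10mm +x tool [254.36 231.01]
12.3 [531.24 -97.28 131.54] 17.594510544863248 [ 0.26  0.83 -0.47]
```

View pics/i.png

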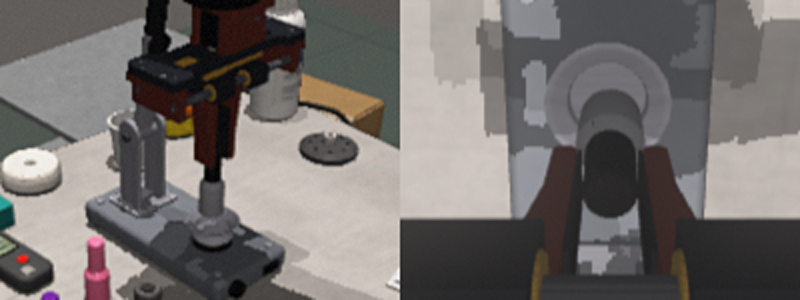

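Run:
```python
from h import *
np.set_printoptions(precision=2,suppress=True)
o=r.observe();Pw=P("wrist",o["tcp_pos"],o["eef_rot"]);print(o["tcp_pos"],"rim seen at",atz(Pw,(150+(607.5-400)/2,150+97/2),58), "floor", atz(Pw,(150+(608-400)/2,150+90/2),44))
```

```text
[530.89 -98.15 131.25] rim seen at [525.98 -99.22] floor [526.82 -98.99]
```

Run:
```python
from h import *
np.set_printoptions(precision=2,suppress=True)
e=[np.pi,0,np.pi+.07-2*np.pi]
r.move_l([528,-98.6,114],e,rate=100)
t=r.move_l([528,-98.6,108.3],e,rate=20,contact_N=2.5)
o=r.observe();print(t,o["time_s"],o["tcp_pos"],o["ft_force"])
r.let_go(); r.hold(.1); o=r.observe();print(o["time_s"],o["tcp_pos"],o["width"])
r.move_l([528,-98.6,190],e,rate=200)
for n in("scene","wrist","top"): cv2.imwrite(f"pics/j_{n}.png",r.read_camera(n)[...,::-1])
a=cv2.imread("pics/j_scene.png")[80:230,200:400];b=cv2.imread("pics/j_wrist.png")[130:280,150:350]
cv2.imwrite("pics/j.png",cv2.resize(np.hstack([a,b]),None,fx=2,fy=2,interpolation=cv2.INTER_CUBIC))
```

```text
False 13.1917 [528.01 -98.56 108.29] [-0.54  0.54 -0.15]
14.45 [527.99 -98.6  108.27] 1.0000976253596388
```

View pics/j.png

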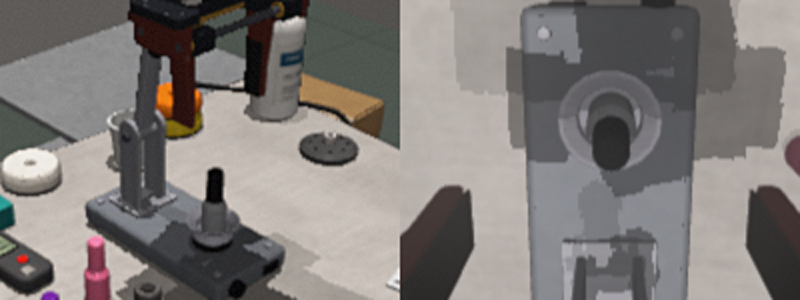

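The bottle stands upright and centred in the cup: in the wrist crop the cap is at (612,140), inside the rim. Next I'll close the fingers and go high over the clamp arm, then down behind the handle.

```bash
cat >> h.py <<'E'
YAW=.07
U=np.array([np.cos(YAW),np.sin(YAW),0]); ZZ=np.array([0,0,1.])
H=np.array([529,-98.5,0])+110*U+120*ZZ
EU=[np.pi,0,np.pi+YAW-2*np.pi]
def tcp_for(th,rr=145,gap=0):
    c=H+rr*(-np.cos(th)*U+np.sin(th)*ZZ)+(11+gap)*(np.sin(th)*U+np.cos(th)*ZZ)
    return c+10*U+22*ZZ      # front-bottom edge of closed fingertips -> TCP
E
python3 - <<'E'
from h import *
np.set_printoptions(precision=2,suppress=True)
for th in(1.41,1,.6,.2,0):
    p=tcp_for(th); print(th,p,r.ik(p,EU))
r.move_l([528,-98.6,330],EU,rate=300)
r.grab(5)
p=H+35*U;p[2]=360
r.movep([p[0],p[1],400],EU)
o=r.observe();print(o["time_s"],o["tcp_pos"],o["width"],o["joints"])
for n in("scene","wrist","top"): cv2.imwrite(f"pics/k_{n}.png",r.read_camera(n)[...,::-1])
a=cv2.resize(cv2.imread("pics/k_scene.png")[50:200,200:400],(400,300));b=cv2.resize(cv2.imread("pics/k_wrist.png"),(400,300))
cv2.imwrite("pics/k.png",np.hstack([a,b]))
E
```

```text
1.41 [636.38 -90.97 286.89] [ 0.64  0.51 -0.87  1.52  0.4   1.3   1.37]
1 [579.79 -94.94 269.96] [ 0.73  0.43 -0.9   1.67  0.35  1.21  1.39]
0.6 [535.52 -98.04 232.95] [ 0.79  0.39 -0.91  1.81  0.34  1.11  1.4 ]
0.2 [509.12 -99.89 181.59] [ 0.8   0.4  -0.9   1.92  0.38  0.99  1.37]
0 [ 504.06 -100.25  153.  ] [ 0.78  0.43 -0.87  1.96  0.41  0.93  1.34]
17.8083 [673.06 -88.06 399.27] 0.006878814403007001 [ 0.6   0.53 -0.91  1.25  0.41  1.55  1.39]
```

View pics/k.png

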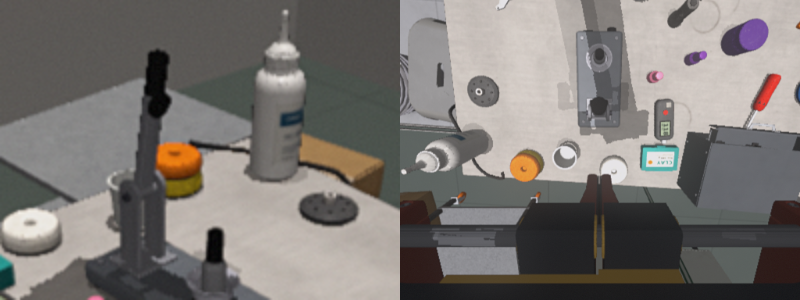

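Run:
```python
from h import *
np.set_printoptions(precision=2,suppress=True)
o=r.observe();Pw=P("wrist",o["tcp_pos"],o["eef_rot"]);print("handle top",atz(Pw,(253.4,132),281))
p=H+35*U
r.move_l([p[0],p[1],281],EU,rate=250)
q=tcp_for(1.41,gap=6);q[2]=281
r.move_l(q,EU,rate=150,contact_N=4)
q2=q-25*U
t=r.move_l(q2,EU,rate=40,contact_N=1.5)
o=r.observe();print(t,o["time_s"],o["tcp_pos"],o["ft_force"])
for n in("scene","wrist"): cv2.imwrite(f"pics/l_{n}.png",r.read_camera(n)[...,::-1])
a=cv2.resize(cv2.imread("pics/l_scene.png")[50:200,200:400],(400,300));b=cv2.resize(cv2.imread("pics/l_wrist.png"),(400,300))
cv2.imwrite("pics/l.png",np.hstack([a,b]))
```

```text
handle top [612.64 -94.36]
True 19.2083 [633.53 -90.98 280.17] [-0.25  0.31  0.47]
```

View pics/l.png

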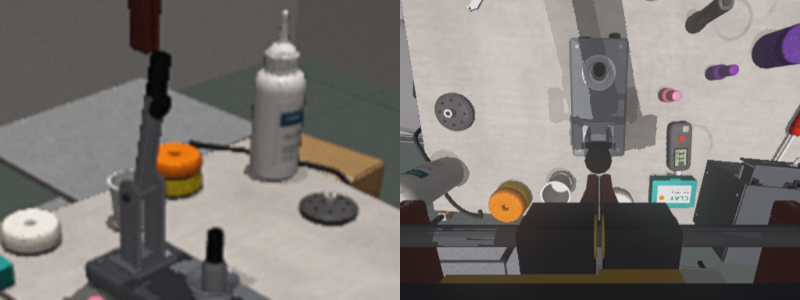

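Run:
```python
from h import *
np.set_printoptions(precision=2,suppress=True)
for th in np.arange(1.25,0.24,-.125):
    rr=np.interp(th,[.3,1.3],[145,138])
    t=r.move_l(tcp_for(th,rr),EU,rate=90,contact_N=9)
    o=r.observe();print(round(th,2),t,o["time_s"],o["tcp_pos"],o["ft_force"])
    if t: break
for n in("scene","wrist"): cv2.imwrite(f"pics/m_{n}.png",r.read_camera(n)[...,::-1])
a=cv2.resize(cv2.imread("pics/m_scene.png")[50:230,180:420],(400,300));b=cv2.resize(cv2.imread("pics/m_wrist.png"),(400,300))
cv2.imwrite("pics/m.png",np.hstack([a,b]))
```

```text
1.25 False 19.6667 [615.44 -92.61 276.64] [ 0.78  0.5  -1.01]
1.12 False 20.0083 [598.66 -93.78 272.35] [ 0.08  0.18 -0.59]
1.0 False 20.35 [582.39 -94.86 265.87] [ 0.74  0.79 -0.26]
0.88 False 20.7 [566.99 -95.93 257.31] [-0.34  0.62 -0.13]
0.75 False 21.05 [552.68 -96.91 246.8 ] [ 0.5   0.37 -0.45]
0.62 False 21.4 [539.57 -97.86 234.41] [-0.26 -0.49  0.36]
0.5 False 21.75 [528.11 -98.64 220.44] [-0.41 -0.1  -0.27]
0.38 False 22.1 [518.35 -99.3  204.99] [ 0.36 -0.07  0.13]
0.25 False 22.45 [510.96 -99.77 188.31] [-0.41 -0.07  0.25]
```

View pics/m.png

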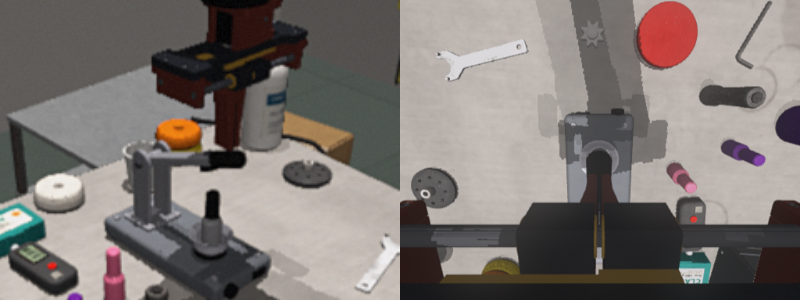

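The clamp arm is following, with the handle at crop (225,160) above the bottle. Now the last part, with force guarding.

Run:
```python
from h import *
np.set_printoptions(precision=2,suppress=True)
r.move_l(tcp_for(.15),EU,rate=60,contact_N=9)
a,b=tcp_for(.15),tcp_for(0); b=b-8*ZZ
t=r.move_l(b,EU,rate=20,contact_N=11)
o=r.observe();print(t,o["time_s"],o["tcp_pos"],o["ft_force"],"expect z",153)
r.hold(.3);o=r.observe();print(o["tcp_pos"],o["ft_force"])
for n in("scene","wrist"): cv2.imwrite(f"pics/n_{n}.png",r.read_camera(n)[...,::-1])
a=cv2.resize(cv2.imread("pics/n_scene.png")[100:235,220:360],(415,400));b=cv2.resize(cv2.imread("pics/n_wrist.png"),(380,400))
cv2.imwrite("pics/n.png",np.hstack([a,b]))
```

```text
False 24.575 [ 503.95 -100.26  145.05] [-1.68  0.3   3.48] expect z 153
[ 503.99 -100.27  145.01] [-2.31 -0.15  4.23]
```

View pics/n.png

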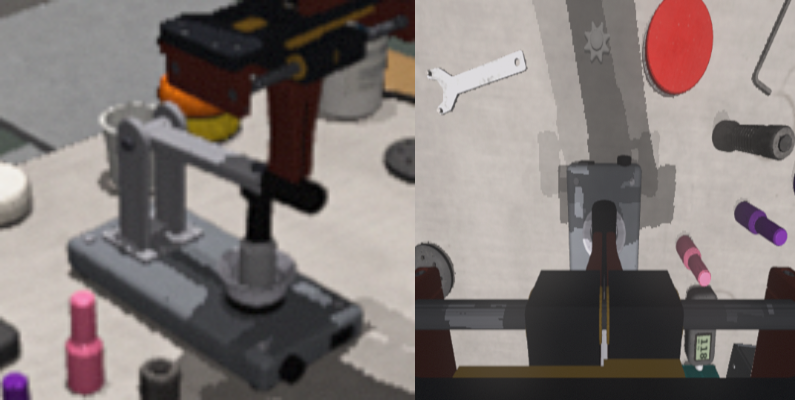

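Run:
```python
from h import *
np.set_printoptions(precision=2,suppress=True)
b=tcp_for(0)
for z in(143,141,139,137,135,133):
    b[2]=z
    t=r.move_l(b,EU,rate=15,contact_N=8);r.hold(.1)
    o=r.observe();print(z,t,o["time_s"],o["tcp_pos"],o["ft_force"])
    if t or o["ft_force"][2]>10: break
for n in("scene",): cv2.imwrite(f"pics/o_{n}.png",r.read_camera(n)[...,::-1])
a=cv2.resize(cv2.imread("pics/o_scene.png")[100:235,220:360],(620,600),interpolation=cv2.INTER_CUBIC)
cv2.imwrite("pics/o.png",a)
ps=P("scene")
for d,z in((0,120),(140,120),(163,120)): print(d,proj(ps,H-d*U))
c=H-110*U
for z in(34,44,108,118):c[2]=z;print(z,proj(ps,c))
```

```text
143 False 25.3583 [ 504.23 -100.23  142.9 ] [-0.2  -0.62  1.66]
141 False 25.7417 [ 504.12 -100.22  140.93] [-1.19  0.05  1.47]
139 False 26.125 [ 504.12 -100.21  138.92] [-0.5   0.27  0.79]
137 False 26.5083 [ 504.14 -100.24  136.94] [-0.75  0.72  0.06]
135 False 26.8917 [ 504.18 -100.24  134.93] [-0.21 -0.9  -0.62]
133 False 27.275 [ 504.09 -100.25  132.92] [-0.57  0.52  1.26]
0 [271.49 144.67]
140 [319.12 169.18]
163 [327.86 173.68]
34 [306.62 198.55]
44 [306.78 194.66]
108 [307.91 168.63]
118 [308.1  164.39]
```

View pics/o.png

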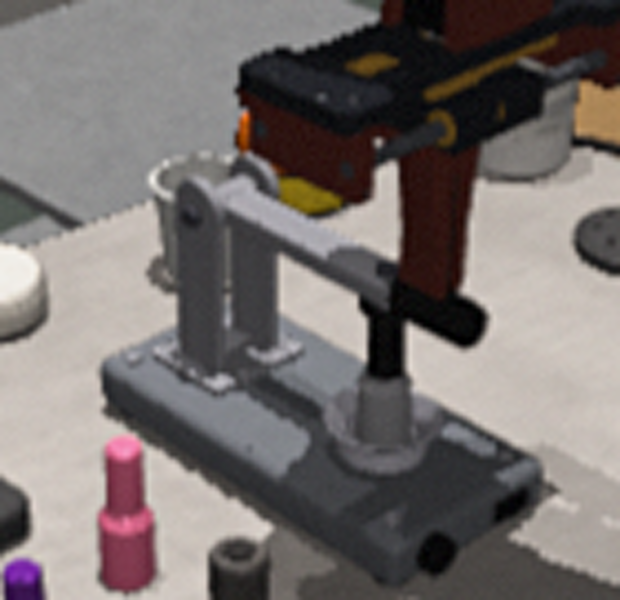

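Run:
```python
from h import *
np.set_printoptions(precision=1,suppress=True)
o=r.observe();ps=P("scene");t=o["tcp_pos"]
print(o["eef_rot"],o["width"])
for z in(111,131,155): 
  for dx,dy in((-10,-13),(-10,13),(10,-13),(10,13)):
    u=proj(ps,np.array([t[0]+dx,t[1]+dy,z])); print(z,dx,dy,(u-[220,100])*4.43)
im=r.read_camera("wrist");cv2.imwrite("pics/p_wrist.png",im[...,::-1])
cv2.imwrite("pics/p.png",cv2.resize(im[130:330,170:340,::-1],None,fx=3,fy=3,interpolation=cv2.INTER_CUBIC))
```

```text
[ 3.1  0.  -3.1] 0.00907034303650425
111 -10 -13 [466.4 318.9]
111 -10 13 [423.6 338.1]
111 10 -13 [435.9 301. ]
111 10 13 [393.3 319.7]
131 -10 -13 [469.  280.5]
131 -10 13 [425.7 299.4]
131 10 -13 [438.1 263. ]
131 10 13 [395.  281.4]
155 -10 -13 [472.2 233.2]
155 -10 13 [428.3 251.7]
155 10 -13 [440.8 216.1]
155 10 13 [397.1 234.2]
```

View pics/p.png

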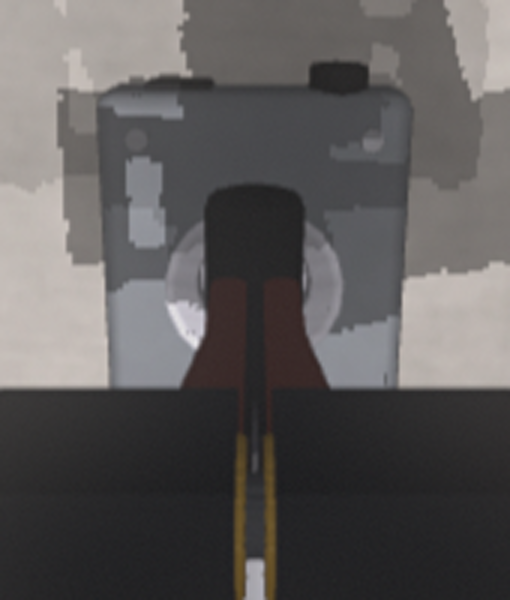

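Run:
```python
from h import *
np.set_printoptions(precision=2,suppress=True)
b=tcp_for(0)
for z in(145,156,190):
    b[2]=z
    r.move_l(b,EU,rate=60)
    o=r.observe();print(z,o["time_s"],o["tcp_pos"],o["ft_force"])
for n in("scene","wrist","top"): cv2.imwrite(f"pics/q_{n}.png",r.read_camera(n)[...,::-1])
a=cv2.resize(cv2.imread("pics/q_scene.png")[100:235,220:360],(420,400),interpolation=cv2.INTER_CUBIC)
b=cv2.resize(cv2.imread("pics/q_wrist.png")[130:330,160:350],(380,400),interpolation=cv2.INTER_CUBIC)
cv2.imwrite("pics/q.png",np.hstack([a,b]))
ps=P("scene")
for th in(0,.05,.1,.15,.25):
    a=-np.cos(th)*U+np.sin(th)*ZZ; print(th,(proj(ps,H+163*a)-[220,100])*3,(proj(ps,H+117*a)-[220,100])*3)
```

```text
145 27.725 [ 504.53 -100.34  145.63] [-0.69 -0.23 -0.65]
156 28.0583 [ 504.4  -100.33  156.49] [-0.79  0.07 -0.56]
190 28.775 [ 503.95 -100.4   189.99] [-0.88 -0.98 -0.33]
0 [323.58 221.05] [271.97 194.49]
0.05 [324.11 210.17] [272.17 186.85]
0.1 [324.17 198.98] [272.05 179.02]
0.15 [323.75 187.51] [271.6  171.03]
0.25 [321.45 163.86] [269.74 154.62]
```

View pics/q.png

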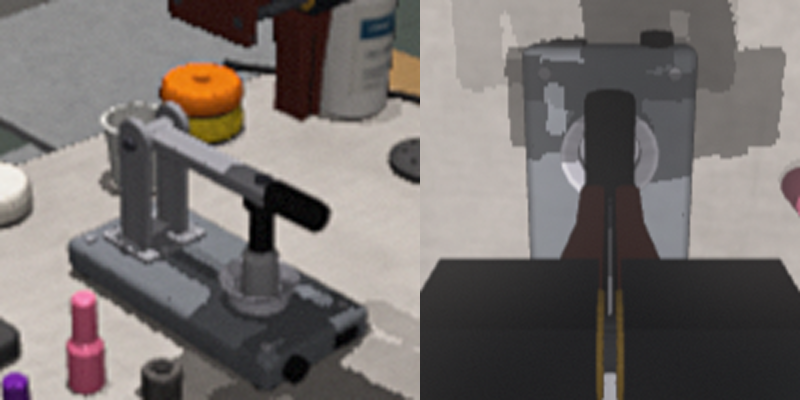

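The arm follows the fingers about 20 mm below where I expected: handle end at image y=165.8, then 173.3. It has therefore not met its stop yet, so I'll keep pressing under force guard.

Run:
```python
from h import *
np.set_printoptions(precision=2,suppress=True)
b=tcp_for(0)
b[2]=140; r.move_l(b,EU,rate=120,contact_N=9); print(r.observe()["tcp_pos"],r.observe()["ft_force"])
for z in(136,134,132,130,128,126,124):
    b[2]=z
    t=r.move_l(b,EU,rate=15,contact_N=9)
    o=r.observe();print(z,t,o["time_s"],o["tcp_pos"],o["ft_force"])
    if t: break
r.hold(.2);print(r.observe()["ft_force"])
cv2.imwrite("pics/s_scene.png",r.read_camera("scene")[...,::-1])
cv2.imwrite("pics/s_wrist.png",r.read_camera("wrist")[...,::-1])
a=cv2.resize(cv2.imread("pics/s_scene.png")[100:235,220:360],(420,400),interpolation=cv2.INTER_CUBIC)
b=cv2.resize(cv2.imread("pics/s_wrist.png")[130:330,160:350],(380,400),interpolation=cv2.INTER_CUBIC)
cv2.imwrite("pics/s.png",np.hstack([a,b]))
```

```text
[504.21 -99.98 140.06] [-0.15  0.72 -0.24]
136 False 29.9083 [ 504.13 -100.32  136.19] [-0.57  0.13  0.73]
134 False 30.1917 [ 503.97 -100.28  133.91] [ 0.58 -0.59 -0.67]
132 False 30.475 [ 504.26 -100.24  132.21] [-0.52 -1.74  2.58]
130 True 30.6833 [ 504.33 -100.24  131.99] [-2.67 -0.07  9.8 ]
[-3.82 -0.07 11.22]
```

View pics/s.png

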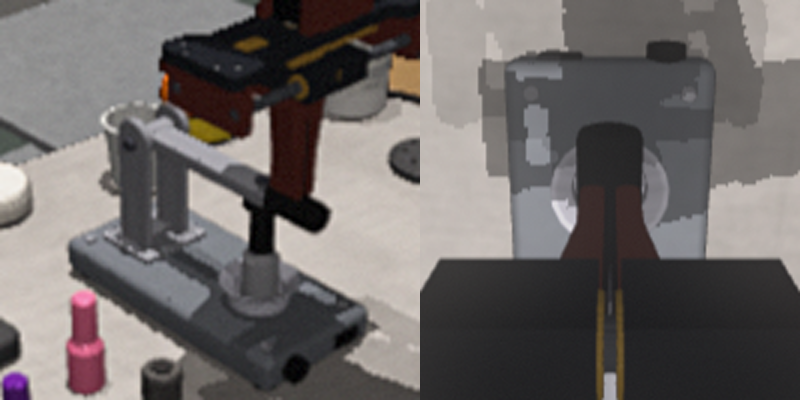

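Run:
```python
from h import *
np.set_printoptions(precision=2,suppress=True)
b=tcp_for(0)
b[2]=160; r.move_l(b,EU,rate=60)
b[2]=330; r.move_l(b,EU,rate=250)
r.move_l([430,-200,330],EU,rate=300)
o=r.observe();print(o["time_s"],o["tcp_pos"],o["ft_force"])
for n in("scene","top"): cv2.imwrite(f"pics/t_{n}.png",r.read_camera(n)[...,::-1])
a=cv2.resize(cv2.imread("pics/t_scene.png")[100:235,220:360],(420,400),interpolation=cv2.INTER_CUBIC)
b=cv2.resize(cv2.imread("pics/t_top.png")[120:240,280:360],(267,400),interpolation=cv2.INTER_CUBIC)
ps=P("scene")
for th in(0,.05,.1): # expected edges of handle
    ax=-np.cos(th)*U+np.sin(th)*ZZ; print(th,(proj(ps,H+163*ax)-[220,100])*3)
cv2.imwrite("pics/t.png",np.hstack([a,b]))
for n in("scene","top"):
  r.read_camera(n)
  for d in r.silhouettes("clamp_handle",n)[:1]:
    v,u=np.nonzero(d["mask"]);print(n,round(d["p"],2),u.min(),u.max(),v.min(),v.max())
```

```text
33.0167 [ 429.01 -200.25  328.74] [-0.13  0.74  0.65]
0 [323.58 221.05]
0.05 [324.11 210.17]
0.1 [324.17 198.98]
scene 0.97 270 328 140 176
top 0.77 314 336 131 221
```

View pics/t.png

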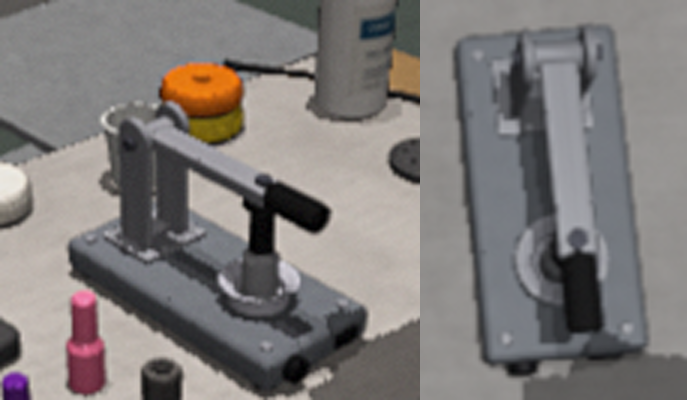

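Final picture: the arm is level, with the handle end at crop (318,217) against a predicted (323,221) for 0 rad. The hinge shows a similar offset of about 1.5 px. The rim centre at image row 193.7 corresponds to a rim height of about 48 mm, so the floor is at about 34 mm. The bottle is upright under the pad, so I'm handing in.

```bash
python3 -c "
from station import r
r.hold(.2);print(r.sign_off(), r.observe()['time_s'])"
```

```text
the job is handed in; nothing more can be done
the job is handed in; nothing more can be done
```

I stood the grey, black-capped bottle upright in the shaker cup and swung the clamp arm down onto it until it hit its stop. I then backed the robot clear and handed the job in at about 33 s of the 51 s limit. The pink and purple look-alikes were not touched.

**Last checks:**
- **Clamp closed:** on the final press the force jumped from about 2.6 N to 9.8 N within 0.2 mm, and held at 11 N. In the last picture the arm is level to within about 2 px, roughly 0.02 rad.
- **Bottle and cup:** the bottle is upright under the pad. The cup rim reads about 48 mm, which puts the cup floor at about 34 mm, as the closed clamp should.

**What disagreed:**
- **Closing height:** the handle sat about 20 mm nearer the gripper than I expected from the stated fingertip length. My first press therefore stopped short, and I pressed again until the stop was clear. I did not find out why.
- **Cup position:** my estimates differed by 3 to 5 mm between views, which is within the cup's clearance.

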